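Slide a cake board out over the edge of the riser

TASK

Push the rectangular cake board along the top of the wooden riser towards you, until it sticks out over the riser's long front edge by 4 cm (give or take a centimetre) and lies square to that edge, so that the decorator can get a hand under it. Only push it with the fingers: do not lift it, tip it or let it fall, and leave the round card, the gel pot and everything else where they are.

Things in the scene. Friction and masses are not known exactly. Their poses are not given: they have to be found in the camera images.
- riser: Low wooden riser standing fixed on the worktop: a flat top 290 mm deep (its x) by 640 mm wide (its y), upper face 60 mm above the worktop, top panel 14 mm thick on two set-back runners, plain with no rim. Origin at the centre of its footprint, on the worktop. Its -x points towards the robot: the front edge is the line x = -145 mm in this frame. It stands turned by up to 6 degrees.
- board: White rectangular cake board smeared with icing, 170 mm (its x) by 150 mm (its y), 9 mm thick at the edges (smears to 11 mm), about 0.12 kg, lying loose and flat on the riser's top, in its left or its right half, turned up to 13 degrees from square. It slides with ordinary friction, under 2 N of push. Origin at the centre of its underside, z up; its -x end, a 150 mm side, looks towards the riser's front edge and is the side that must stick out.
- board_front (a point): Middle of the board's front (-x) side, at its underside, 85 mm from the board's centre.
- round_card: White round card, 148 mm across, 8 mm thick, lying on the riser's other half; to be left alone. Origin at the centre of its underside.
- gel_pot: Small round pot with a white cap, 45 mm across and 39 mm high, standing on the riser between the two boards; to be left alone. Origin at the centre of its underside.
- tall_bottle: White squeeze bottle, 55 mm across and 186 mm high, standing on the worktop beyond the riser's right end; to be left alone. Origin at the centre of its underside.
- tape: Brown roll of tape, 102 mm across and 24 mm high, lying on the worktop beyond the riser's left end; to be left alone. Origin at the centre of its underside.

How it is judged:
By the outcome, as a careful person would: the job done as asked, in the order asked, and still so for the second after the job is handed in, with the robot touching nothing.
It also fails if it takes over 40 s, if anything falls off the work surface, if the arm or the gripper's body presses on something with over 40 N, if the wrist force passes 120 N, or if a joint passes its speed limit or range.

ROBOT

A 6-joint arm with a two-finger parallel gripper is mounted at the origin on a cart in front of the work surface, level with it; the furniture and walls round the work are solid. World frame = base frame: x ahead of the robot, y to its left, z up, the work surface at z = 0. Lengths are in mm, angles in rad, forces in N, time in s.
With the tool pointing down it reaches from about 200 to 875 mm from the base axis. Payload 3.4 kg.
Tool frame: the origin (TCP) lies between the finger pads; the fingertips stand 11 mm ahead of it and the grasp point (between the pads) lies 8 mm behind it; z points along the fingers, y is the line along which they close (so a half turn about z gives the same grasp; the last joint's range is limited). The gripper opens to 94 mm and grips with 3 to 60 N. Pads are 16 mm wide; open, the fingers measure 119 mm over their backs; the gripper's body (75 mm by 177 mm) begins 78 mm behind the grasp point.
Start: joints at [1.221, 0.276, 1.505, -0, 1.361, -0.121], TCP at [130.431, 560.049, 191.993] pointing down, gripper open.
Joint ranges: [-2.89, 2.89], [-0.75, 2.08], [0.22, 2.7], [-1.18, 4.32], [0.11, 2.71], [-2.7, 2.7]. Speed limits (rad/s): [2.57, 2.57, 3.14, 3.14, 3.14, 3.14].

INTERFACE

Orientations are given as [roll, pitch, yaw] about the fixed x, y, z axes, in that order (R = Rz(yaw) Ry(pitch) Rx(roll)).
In Python, from plant import robot, eyes gives the robot as it stands. The module is installed in compiled form; this text tells all that it offers.
- The arm moves only by the tool carry_out, never from a script. Its argument "series" is a list of rows, each a list of 2 entries, a list of its own where there are three numbers: the shift along the world's x, y, z in units of 1000 mm (1.0 is 1000 mm), then the turn, a rotation vector about the world's x, y, z in units of 90 degrees (1.0 is 90 degrees). A call has 1 to 10 rows; each row shifts and turns the commanded pose from where the row before left it; what a row does not reach is not made up. A row lasts 1/12 s, in which the tool goes at most 41.7 mm and 7.16 degrees, less where a joint would pass 70% of its speed; a pose out of reach is approached as far as the arm can. A call with a number of a shift or a turn outside -1 to 1 is refused whole. A call with a gripper value outside its range is refused whole. "gripper" is the opening, from 0 (shut) to 1 (fully open), set as the call begins (left out, the last holds). The fingers move at their own pace and stop on an object; "newtons" is the grip in N (left out, the last holds). Time passes only in rows, so rows that do not move let the fingers close. It gives the time, the measured TCP pose, the force, the opening and the grip force at its end, in the units of the state.
- robot.sense(): the state, without advancing time (a new reading comes with each control period).
- eyes.get_image(name): name is "scene" or "top" or "wrist"; returns a dict with "image" (384x512x3 uint8, blue, green, red), "K" (3x3 intrinsics, pixels), "rvec" (rotation vector, rad) and "tvec" (3), from world to camera coordinates, as OpenCV has them. Camera axes: x right, y down, z forward; pixel columns grow to the right and rows downward; lengths in mm; the calibration is good to about 2 mm. A picture is of the moment at which its call begins. There is no depth.
- robot.close_job(): hands the job in; it is judged then, once.
The state is a dict: "time": time; "joint_positions": joint angles; "dq": joint speeds; "joint_efforts": joint torques, N m; "tcp_pos": TCP position; "eef_rot": TCP orientation; "ft_force": force on the tool from outside, world axes, zero at the start; "ft_torque": the same for the moment, N m; "finger_gap": opening from 0.0 (shut) to 1.0 (fully open); "grasp_force": force on a finger pad.
Only numpy, scipy, OpenCV 4.12 (cv2) and the standard library are available. Lean on these libraries where they do the work, as an engineer would, in place of code of your own. Each camera call takes 0.05 s, during which the arm holds its last target. There are 200 camera calls.

## Working session

There is one attempt and no reset: what is moved stays moved. The work goes in short steps, Python scripts to look and compute and a tool call to move; the robot and the scene stay as the last step left them, time stands still between calls to the robot, and variables do not carry over. Pictures are saved under pics/ and viewed, at most 10 in all, crops included, and the job is handed in when it is done.

Besides the shell and the picture viewer there is one more tool, called after "Call:" by a JSON object that holds its "name" and its "arguments", one argument or row to a line. carry_out: Moves the arm, as the interface text tells. Shifts and turns lie within -1 to 1; 1 stands for 1000 mm of shift or 90 degrees of turn. Its arguments: {"type":"object","properties":{"series":{"type":"array"},"gripper":{"type":"number"},"newtons":{"type":"number"}},"required":["series"]}

```bash
mkdir -p pics
cat > h.py <<'E'
import cv2, numpy as np
from plant import robot, eyes
def grab(n,f=None):
    d=eyes.get_image(n)
    if f: cv2.imwrite('pics/'+f,d['image'])
    return d
def ray(d,uv,z):
    R=cv2.Rodrigues(np.array(d['rvec'],float))[0]; t=np.array(d['tvec'],float).ravel()
    K=np.array(d['K'],float)
    u=cv2.undistortPoints(np.array(uv,float).reshape(-1,1,2),K,None).reshape(-1,2)
    D=np.c_[u,np.ones(len(u))]@R; C=-R.T@t
    return C+D*((z-C[2])/D[:,2])[:,None]
def proj(d,P):
    return cv2.projectPoints(np.array(P,float).reshape(-1,1,3),np.array(d['rvec'],float),np.array(d['tvec'],float),np.array(d['K'],float),None)[0].reshape(-1,2)
E
python3 - <<'E'
from h import *
a=grab('top','top1.png');b=grab('scene','scene1.png')
cv2.imwrite('pics/both1.png',cv2.resize(np.hstack([a['image'],b['image']]),(800,300)))
for d in(a,b):
    R=cv2.Rodrigues(np.array(d['rvec'],float))[0];print(-R.T@np.array(d['tvec'],float).ravel(), d['K'][0][0])
s=robot.sense();print(s['time'],s['tcp_pos'],s['eef_rot'],s['ft_force'])
E
```

```text
[ 166.38244926   -4.10521076 1413.18873259] 398.842516373469
[-623.43804213 -607.74812217  652.75007611] 412.6652490627567
0.1 [130.25754416 559.52982518 191.22781757] [-3.14003626e+00 -1.79198704e-04  2.91282601e+00] [ 0.1312479   0.57123643 -0.54511916]
```

View pics/top1.png

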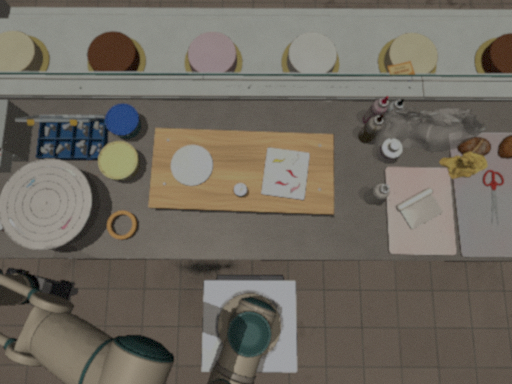

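View pics/scene1.png

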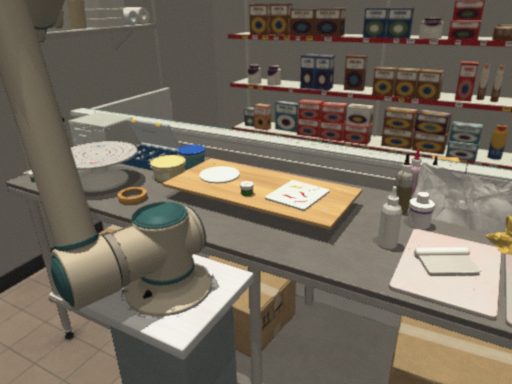

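The top view shows the riser at columns 150–335, rows 130–213. The board is on its right half at about (286,174), the round card at (192,165), the pot at (240,189) and the bottle at (381,193). I'll measure these now.

```bash
cat >> h.py <<'E'
def quad(m,near):
    cs,_=cv2.findContours(m,cv2.RETR_EXTERNAL,cv2.CHAIN_APPROX_NONE)
    c=max((c for c in cs if cv2.pointPolygonTest(cv2.convexHull(c),near,False)>=0),key=cv2.contourArea)
    return c
def rect(d,c,z,ax=0):
    W=ray(d,c.reshape(-1,2),z)[:,:2]
    (cx,cy),(w,h),a=cv2.minAreaRect(W.astype(np.float32))
    while a>45: a-=90; w,h=h,w
    return np.array([cx,cy]),(w,h),a
def measure(near=(286,174)):
    d=grab('top'); hsv=cv2.cvtColor(d['image'],cv2.COLOR_BGR2HSV)
    wood=cv2.inRange(hsv,(8,80,90),(25,255,255)); roi=np.zeros_like(wood); roi[122:222,145:342]=255
    wood&=roi; wood=cv2.morphologyEx(wood,cv2.MORPH_OPEN,np.ones((3,3)))
    cs,_=cv2.findContours(wood,cv2.RETR_EXTERNAL,cv2.CHAIN_APPROX_NONE)
    r=rect(d,max(cs,key=cv2.contourArea),60)
    wh=cv2.inRange(hsv,(0,0,150),(180,60,255))&roi
    wh=cv2.morphologyEx(wh,cv2.MORPH_CLOSE,np.ones((7,7)))
    b=rect(d,quad(wh,near),69)
    return d,r,b,wh
def report(r,b):
    t=np.radians(r[2]);R=np.array([[np.cos(t),-np.sin(t)],[np.sin(t),np.cos(t)]])
    print('riser',r); print('board',b)
    loc=R.T@(b[0]-r[0]); tb=np.radians(b[2])
    f=R.T@(b[0]-85*np.array([np.cos(tb),np.sin(tb)])-r[0])
    print('board in riser',loc,'rel ang',b[2]-r[2],'overhang',-145-f[0])
E
python3 - <<'E'
from h import *
d,r,b,wh=measure(); report(r,b)
for n,p,z in(('card',(192,165),68),('pot',(240,189),99)):
    print(n,ray(d,[cv2.minEnclosingCircle(quad(wh,p))[0]],z))
im=d['image'].copy()
def dr(q,z,col):
    P=cv2.boxPoints((tuple(q[0]),q[1],q[2])); uv=proj(d,np.c_[P,np.full(4,z)])
    cv2.polylines(im,[np.round((uv-[140,110])*4).astype(int)],True,col,1)
c=cv2.resize(im[110:230,140:340],None,fx=4,fy=4); im=c; dr(r,60,(255,0,0)); dr(b,69,(0,255,0))
cv2.imwrite('pics/m1.png',im)
E
```

```text
riser (array([531.43078613,  28.07775879]), (291.6009826660156, 639.23583984375), -1.8286666870117188)
board (array([ 520.90197754, -123.08759308]), (168.3648223876953, 152.31982421875), -7.611747741699219)
board in riser [  -5.69963368 -151.4243494 ] rel ang -5.7830810546875 overhang -54.73297327034746
card [[548.65526119 208.03629482  68.        ]]
pot [[456.42791188  34.17333786  99.        ]]
```

View pics/m1.png

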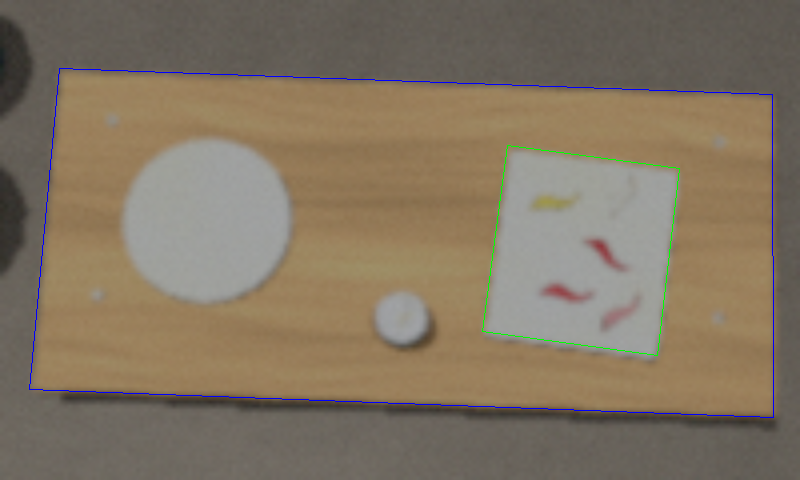

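The fit matches the outlines. The board needs about 95 mm of push and a turn of about 6°. I'll put the open fingers square behind its rear edge, so that the two contacts align it. First I cross over at height.

Call:
{"name": "carry_out", "arguments": {
  "series": [
    [[0.0245,-0.033,0],[0,0,0.0125]],
    [[0.0245,-0.033,0],[0,0,0.0125]],
    [[0.0245,-0.033,0],[0,0,0.0125]],
    [[0.0245,-0.033,0],[0,0,0.0125]],
    [[0.0245,-0.033,0],[0,0,0.0125]],
    [[0.0245,-0.033,0],[0,0,0.0125]],
    [[0.0245,-0.033,0],[0,0,0.0125]],
    [[0.0245,-0.033,0],[0,0,0.0125]],
    [[0.0245,-0.033,0],[0,0,0.0125]],
    [[0.0245,-0.033,0],[0,0,0.0125]]
  ],
  "gripper": 1
}}

```text
time: 0.98
tcp_pos: [376.0, 228.2, 192.0]
eef_rot: [3.141, 0.0, 3.11]
ft_force: [0.9, 0.9, -0.6]
finger_gap: 1.0
grasp_force: 0.0
```

Call:
{"name": "carry_out", "arguments": {
  "series": [
    [[0.0245,-0.033,0],[0,0,0]],
    [[0.0245,-0.033,0],[0,0,0]],
    [[0.0245,-0.033,0],[0,0,0]],
    [[0.0245,-0.033,0],[0,0,0]],
    [[0.0245,-0.033,0],[0,0,0]],
    [[0.0245,-0.033,0],[0,0,0]],
    [[0.0245,-0.033,0],[0,0,0]],
    [[0.0245,-0.033,0],[0,0,0]],
    [[0.0245,-0.033,0],[0,0,0]],
    [[0.0245,-0.033,0],[0,0,0]]
  ]
}}

```text
time: 1.82
tcp_pos: [621.1, -101.8, 191.6]
eef_rot: [3.141, -0.001, 3.109]
ft_force: [1.5, 0.4, 0.1]
finger_gap: 0.998
grasp_force: 0.0
```

Call:
{"name": "carry_out", "arguments": {
  "series": [
    [[0.021,-0.0265,0],[0,0,0]],
    [[0,0,0],[0,0,0]],
    [[0,0,0],[0,0,0]],
    [[0,0,0],[0,0,0]]
  ]
}}

```text
time: 2.15
tcp_pos: [640.6, -125.9, 191.3]
eef_rot: [3.14, -0.002, 3.109]
ft_force: [-1.3, 0.2, 0.1]
finger_gap: 1.0
grasp_force: 0.0
```

Call:
{"name": "carry_out", "arguments": {
  "series": [
    [[0,0,-0.03],[0,0,0]],
    [[0,0,-0.03],[0,0,0]],
    [[0,0,-0.03],[0,0,0]],
    [[0,0,0],[0,0,0]],
    [[0,0,0],[0,0,0]]
  ]
}}

```text
time: 2.57
tcp_pos: [639.6, -124.6, 101.3]
eef_rot: [3.14, -0.004, 3.111]
ft_force: [0.9, -0.2, 0.4]
finger_gap: 1.002
grasp_force: 0.0
```

Run:
```python
from h import *
d=grab('wrist','w1.png'); print(robot.sense()['tcp_pos'])
```

```text
[ 641.38399159 -125.36636289  103.19869872]
```

View pics/w1.png

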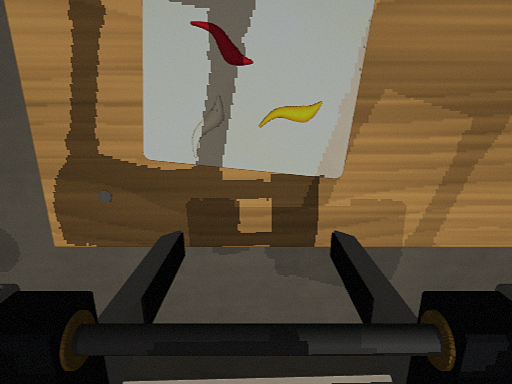

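The wrist view shows the board's rear edge at rows 158–178, columns 143–345. The finger tips are clear of it at (178,235) and (340,235), and the riser's back edge at row 247 is parallel to the tool. I'll lower the fingers and begin pushing.

Call:
{"name": "carry_out", "arguments": {
  "series": [
    [[0,0,-0.014],[0,0,0]],
    [[0,0,-0.0125],[0,0,0]],
    [[0,0,0],[0,0,0]],
    [[0,0,0],[0,0,0]]
  ]
}}

```text
time: 2.95
tcp_pos: [642.3, -126.3, 77.5]
eef_rot: [-3.141, 0.002, 3.11]
ft_force: [-0.4, 0.1, -0.3]
finger_gap: 0.998
grasp_force: 0.0
```

Call:
{"name": "carry_out", "arguments": {
  "series": [
    [[-0.006,0.0002,0],[0,0,0]],
    [[-0.006,0.0002,0],[0,0,0]],
    [[-0.006,0.0002,0],[0,0,0]],
    [[-0.006,0.0002,0],[0,0,0]],
    [[-0.006,0.0002,0],[0,0,0]],
    [[-0.006,0.0002,0],[0,0,0]],
    [[-0.006,0.0002,0],[0,0,0]],
    [[-0.006,0.0002,0],[0,0,0]],
    [[-0.006,0.0002,0],[0,0,0]],
    [[-0.006,0.0002,0],[0,0,0]]
  ]
}}

```text
time: 3.78
tcp_pos: [580.8, -124.4, 75.5]
eef_rot: [3.141, -0.0, 3.109]
ft_force: [0.1, 1.1, 0.5]
finger_gap: 0.997
grasp_force: 0.0
```

Run:
```python
from h import *
d=grab('wrist','w2.png'); s=robot.sense(); print(s['tcp_pos'],s['ft_force'])
```

```text
[ 579.28882995 -124.1753745    75.40060865] [-2.32297092 -0.67686886  0.35850618]
```

View pics/w2.png

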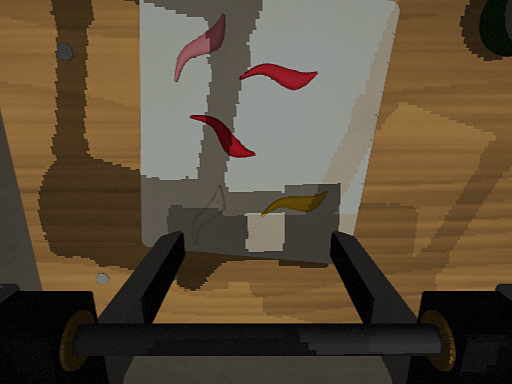

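The wrist view shows the rear edge running from (143,247) to about (330,265), so the board is still turned. I'll check these points in world coordinates.

Run:
```python
from h import *
d=grab('wrist'); print(ray(d,[(146,247),(200,250),(325,264),(398,10),(372,150)],69).round(1))
s=robot.sense(); t=np.array(s['tcp_pos']); print(t)
print(proj(d,[t+[-8,-55,-11],t+[8,-55,-11],t+[-8,55,-11],t+[8,55,-11],t+[-8,47,-11]]).round())
e=grab('top');c=e['image'][110:240,200:360];cv2.imwrite('pics/t2.png',cv2.resize(c,None,fx=4,fy=4))
```

```text
[[ 588.4 -203.7   69. ]
 [ 592.1 -165.2   69. ]
 [ 606.3  -74.8   69. ]
 [ 443.8  -37.7   69. ]
 [ 524.2  -46.7   69. ]]
[ 580.1792076  -124.27591052   75.47463708]
[[179. 222.]
 [181. 243.]
 [333. 218.]
 [332. 238.]
 [322. 218.]]
```

View pics/t2.png

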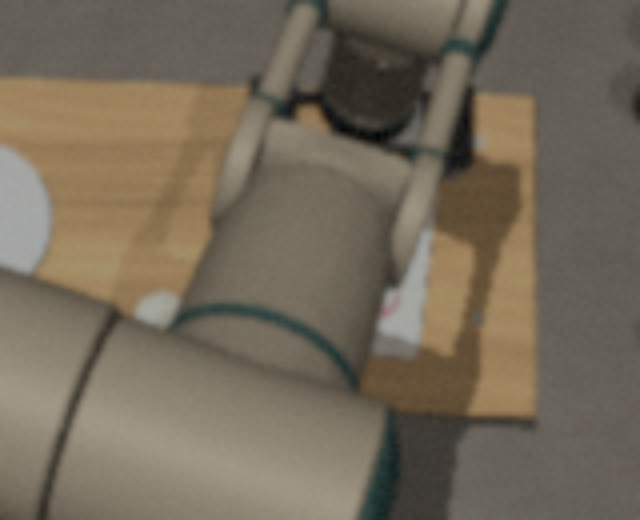

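The top view shows the board has not moved: its front right corner is still near full-frame (304,199). Yet the wrist view puts the fingers past its rear edge, so they may be passing over it. I'll check finger height from the scene camera.

Run:
```python
from h import *
d=grab('scene'); s=robot.sense(); t=np.array(s['tcp_pos']); print(t,s['ft_force'],s['joint_positions'])
P=[t+[x,y,-11] for x in(-8,8) for y in(-57,-47,47,57)]
q=proj(d,P); print(q.round(1))
o=np.array([240,150]); c=cv2.resize(d['image'][150:230,240:370],None,fx=6,fy=6,interpolation=cv2.INTER_CUBIC)
for p in q: cv2.circle(c,tuple(np.round((p-o)*6).astype(int)),3,(255,0,255),1)
a=np.radians(-7.6);R=np.array([[np.cos(a),-np.sin(a)],[np.sin(a),np.cos(a)]])
B=[np.r_[np.array([520.9,-123.1])+R@v,69] for v in([-85,-75],[85,-75],[85,75],[-85,75])]
cv2.polylines(c,[np.round((proj(d,B)-o)*6).astype(int)],True,(0,255,0),1)
cv2.imwrite('pics/s2.png',c)
w=grab('wrist');print('sides at row150',ray(w,[(141,150),(372,150)],69).round(1))
```

```text
[ 581.52761779 -124.5480906    75.60627177] [-0.06300187 -0.02322455  0.47802599] [-3.28045416e-01  3.89539739e-01  1.63788264e+00  1.59694893e-04
  1.11371358e+00 -1.86625389e+00]
[[321.2 190.4]
 [318.4 189.8]
 [292.8 184.6]
 [290.2 184.1]
 [322.9 188.6]
 [320.1 188. ]
 [294.7 183. ]
 [292.1 182.4]]
sides at row150 [[ 521.5 -197.9   69. ]
 [ 526.4  -47.    69. ]]
```

View pics/s2.png

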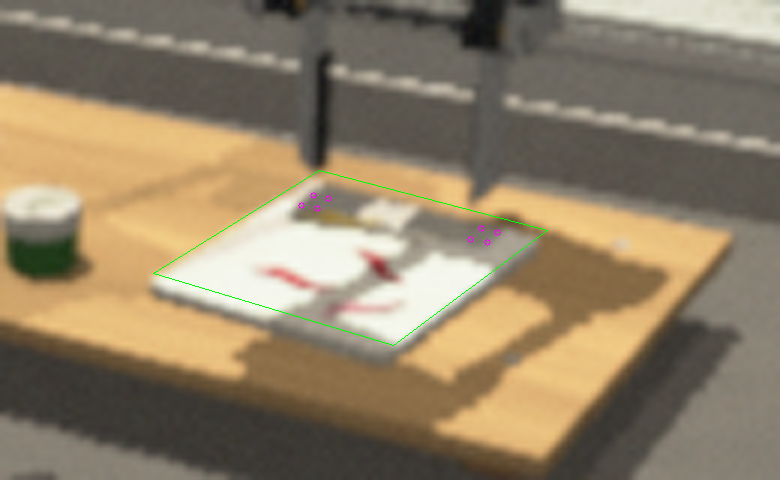

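The scene view shows the fingertips at crop (315,168) and (483,205), about 6 px above where I predicted. With the gripper open they end higher than expected and passed over the board without moving it. I'll back off and work out the real tip height.

Call:
{"name": "carry_out", "arguments": {
  "series": [
    [[0.02,-0.0005,0],[0,0,0]],
    [[0.02,-0.0005,0],[0,0,0]],
    [[0.02,-0.0005,0],[0,0,0]],
    [[0,0,0],[0,0,0]],
    [[0,0,0],[0,0,0]]
  ]
}}

```text
time: 4.45
tcp_pos: [641.9, -125.9, 74.9]
eef_rot: [3.141, -0.001, 3.11]
ft_force: [-0.5, -0.7, 0.1]
finger_gap: 0.999
grasp_force: 0.0
```

Run:
```python
from h import *
d=grab('scene')
for p in((292.5,178),(320.5,184.2)):
    for z in(64,70,76,82,88,94): print(p,z,ray(d,[p],z).round(0)[0][:2], end=' ')
w=grab('wrist');t=np.array(robot.sense()['tcp_pos']);print('\n',t)
for p in((342,233),(174,233)):
    for z in(64,70,76,82,88,94): print(p,z,(ray(w,[p],z)[0]-t).round(0)[:2], end=' ')
c=cv2.resize(d['image'][140:220,240:370],None,fx=6,fy=6,interpolation=cv2.INTER_CUBIC); cv2.imwrite('pics/s3.png',c)
```

```text
(292.5, 178) 64 [627. -52.] (292.5, 178) 70 [615. -57.] (292.5, 178) 76 [602. -63.] (292.5, 178) 82 [589. -69.] (292.5, 178) 88 [576. -74.] (292.5, 178) 94 [564. -80.] (320.5, 184.2) 64 [ 621. -161.] (320.5, 184.2) 70 [ 608. -165.] (320.5, 184.2) 76 [ 596. -170.] (320.5, 184.2) 82 [ 583. -174.] (320.5, 184.2) 88 [ 570. -179.] (320.5, 184.2) 94 [ 558. -184.] 
 [ 640.26536282 -125.70363988   75.00096659]
(342, 233) 64 [ 5. 62.] (342, 233) 70 [ 3. 60.] (342, 233) 76 [ 0. 58.] (342, 233) 82 [-2. 57.] (342, 233) 88 [-5. 55.] (342, 233) 94 [-8. 53.] (174, 233) 64 [  1. -60.] (174, 233) 70 [ -1. -58.] (174, 233) 76 [ -4. -56.] (174, 233) 82 [ -6. -54.] (174, 233) 88 [ -9. -52.] (174, 233) 94 [-11. -50.]
```

View pics/s3.png

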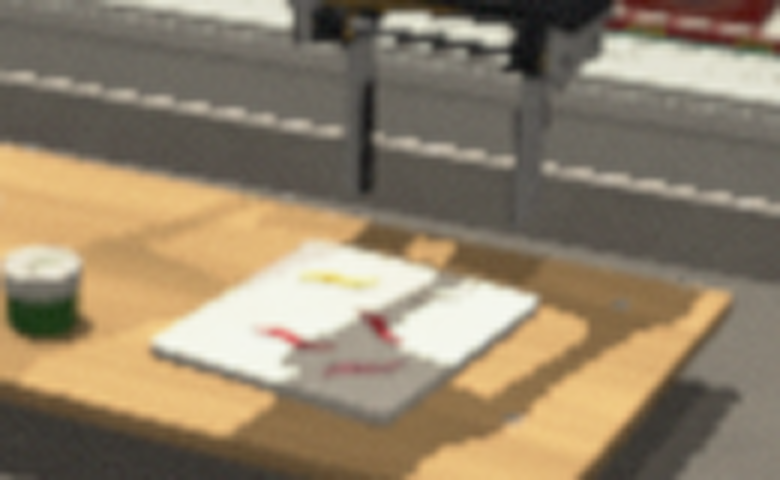

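The two views put the open tips at z≈86, which is about 11 mm above the TCP instead of below it. I'll lower in small steps with an eye on the force.

Call:
{"name": "carry_out", "arguments": {
  "series": [
    [[0,0,-0.008],[0,0,0]],
    [[0,0,-0.008],[0,0,0]],
    [[0,0,0],[0,0,0]],
    [[0,0,0],[0,0,0]]
  ]
}}

```text
time: 4.88
tcp_pos: [640.2, -125.7, 58.5]
eef_rot: [3.141, -0.002, 3.109]
ft_force: [-0.3, -0.0, 0.5]
finger_gap: 1.002
grasp_force: 0.0
```

Call:
{"name": "carry_out", "arguments": {
  "series": [
    [[0,0,-0.002],[0,0,0]],
    [[0,0,0],[0,0,0]],
    [[0,0,0],[0,0,0]]
  ]
}}

```text
time: 5.13
tcp_pos: [641.5, -126.0, 57.6]
eef_rot: [3.142, 0.0, 3.109]
ft_force: [0.2, 0.4, -0.8]
finger_gap: 1.001
grasp_force: 0.0
```

Run:
```python
from h import *
d=grab('scene');s=robot.sense();t=np.array(s['tcp_pos']);print(t,s['ft_force'])
o=np.array([280,150]);c=cv2.resize(d['image'][150:210,280:360],None,fx=10,fy=10,interpolation=cv2.INTER_CUBIC)
for z,col in((60,(0,0,255)),(66,(0,255,0)),(72,(255,0,0))):
  for y in(-52,52): cv2.line(c,*[tuple(map(int,np.round((proj(d,[[t[0]+x,t[1]+y,z]])[0]-o)*10))) for x in(-8,8)],col,1)
cv2.imwrite('pics/s4.png',c)
```

```text
[ 641.55297578 -126.02020844   57.69451491] [ 0.54397898 -0.6389593  -0.06085471]
```

View pics/s4.png

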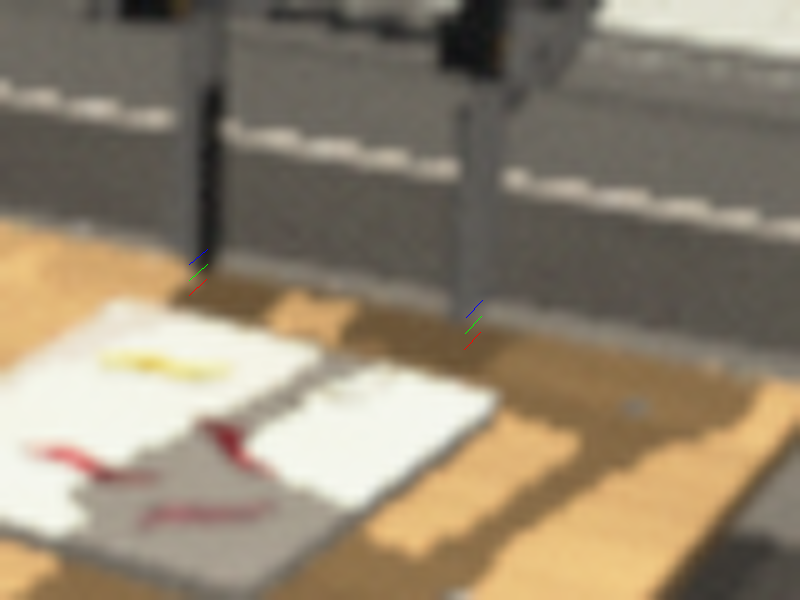

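The tips, at about (200,265) and (475,318), lie between the 66 and 72 mm marks, so about 5 mm more is needed.

Call:
{"name": "carry_out", "arguments": {
  "series": [
    [[0,0,-0.003],[0,0,0]],
    [[0,0,-0.002],[0,0,0]],
    [[0,0,0],[0,0,0]],
    [[0,0,0],[0,0,0]]
  ]
}}

```text
time: 5.52
tcp_pos: [641.2, -125.9, 52.2]
eef_rot: [3.141, -0.001, 3.109]
ft_force: [-0.4, -0.1, 1.2]
finger_gap: 0.995
grasp_force: 0.0
```

Call:
{"name": "carry_out", "arguments": {
  "series": [
    [[-0.006,0.0002,0],[0,0,0]],
    [[-0.006,0.0002,0],[0,0,0]],
    [[-0.006,0.0002,0],[0,0,0]],
    [[-0.006,0.0002,0],[0,0,0]],
    [[-0.006,0.0002,0],[0,0,0]],
    [[-0.006,0.0002,0],[0,0,0]],
    [[-0.006,0.0002,0],[0,0,0]],
    [[-0.006,0.0002,0],[0,0,0]]
  ]
}}

```text
time: 6.18
tcp_pos: [593.0, -124.3, 52.7]
eef_rot: [3.141, 0.001, 3.109]
ft_force: [1.2, 0.0, -0.5]
finger_gap: 1.001
grasp_force: 0.4
```

Run:
```python
from h import *
d=grab('wrist','w5.png');s=robot.sense();print(s['tcp_pos'],s['ft_force'])
```

```text
[ 591.42309192 -124.11669186   52.59250677] [-0.45482453  0.37361298  0.94216451]
```

View pics/w5.png

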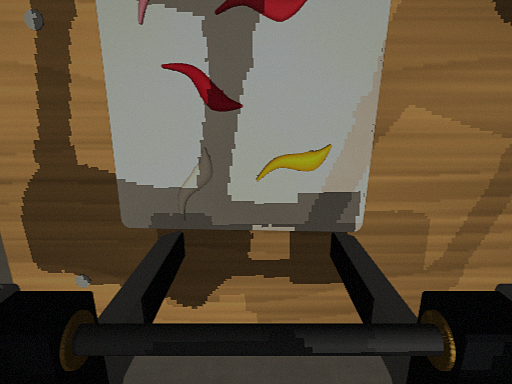

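The wrist view shows the rear edge against both fingertips at rows 228–231, nearly square, so the push now works. I'll continue to about 12 mm short of the target.

Call:
{"name": "carry_out", "arguments": {
  "series": [
    [[-0.006,0.0002,0],[0,0,0]],
    [[-0.006,0.0002,0],[0,0,0]],
    [[-0.006,0.0002,0],[0,0,0]],
    [[-0.006,0.0002,0],[0,0,0]],
    [[-0.006,0.0002,0],[0,0,0]],
    [[-0.006,0.0002,0],[0,0,0]],
    [[-0.006,0.0002,0],[0,0,0]],
    [[-0.006,0.0002,0],[0,0,0]],
    [[-0.006,0.0002,0],[0,0,0]],
    [[-0.006,0.0002,0],[0,0,0]]
  ]
}}

```text
time: 7.07
tcp_pos: [533.0, -122.4, 52.6]
eef_rot: [-3.142, 0.001, 3.109]
ft_force: [1.9, -0.6, 0.4]
finger_gap: 0.999
grasp_force: 0.9
```

```bash
cat >> h.py <<'E'
def reartop():
    """rear edge of the board seen by the wrist camera, on z=69"""
    d=grab('wrist'); h=cv2.cvtColor(d['image'],cv2.COLOR_BGR2HSV)
    m=cv2.inRange(h,(0,0,60),(180,45,255)); pts=[]
    for c in range(195,325,3):
        col=m[150:300,c]; i=np.flatnonzero(col)
        # last row of the white run starting at row 200
        r=200
        while r<299 and m[r,c]: r+=1
        pts.append((c,r-.5))
    W=ray(d,pts,69); p=np.polyfit(W[:,1],W[:,0],1)
    for _ in range(3):
        e=W[:,0]-np.polyval(p,W[:,1]); k=abs(e)<max(1,1.5*np.median(abs(e))); p=np.polyfit(W[k,1],W[k,0],1)
    return np.polyval(p,-130),-np.degrees(np.arctan(p[0])),np.median([q[1] for q in pts]),k.sum()
E
python3 - <<'E'
from h import *
print('rear x at y=-130, angle, row, n',reartop()); s=robot.sense(); print(s['tcp_pos'],s['ft_force'],s['grasp_force'])
# riser front edge from top view: lines fitted to the lower border of the wood
d=grab('top'); h=cv2.cvtColor(d['image'],cv2.COLOR_BGR2HSV); wood=cv2.inRange(h,(8,80,90),(25,255,255))
P=[]
for c in list(range(156,205,2))+list(range(312,332,2)):
    i=np.flatnonzero(wood[195:222,c])
    if len(i): P.append((c,195+i[-1]+.5))
W=ray(d,P,60);p=np.polyfit(W[:,1],W[:,0],1);e=W[:,0]-np.polyval(p,W[:,1]);k=abs(e)<2*np.median(abs(e))+1;p=np.polyfit(W[k,1],W[k,0],1)
print('front edge x at -130:',np.polyval(p,-130),'ang',-np.degrees(np.arctan(p[0])),k.sum(),len(k))
E
```

```text
rear x at y=-130, angle, row, n (np.float64(503.85127364935136), np.float64(-0.03677786630351612), np.float64(201.5), np.int64(35))
[ 531.36680451 -122.11384373   52.49943486] [0.47008855 0.18852524 0.65342031] 0.6553306197747588
front edge x at -130: 385.5984176649518 ang -3.4978508355717977 11 13
```

```bash
cat >> h.py <<'E'
def edge(d,img,cols,rows,down,z):
    h=cv2.cvtColor(img,cv2.COLOR_BGR2LAB)[:,:,2].astype(float) # blue-yellow: wood is high
    P=[]
    for c in cols:
        g=np.diff(h[rows[0]:rows[1],c])*(-1 if down else 1); i=int(np.argmax(g))
        if 0<i<len(g)-1:
            w=np.clip(g[i-1:i+2],0,None); P.append((c,rows[0]+.5+i+(w@[-1,0,1])/w.sum()))
    W=ray(d,P,z); vx,vy,x0,y0=cv2.fitLine(W[:,:2].astype(np.float32),cv2.DIST_HUBER,0,.01,.01).ravel()
    return x0+(-130-y0)*vx/vy, -np.degrees(np.arctan(vx/vy))
E
python3 - <<'E'
from h import *
d=grab('top'); im=cv2.imread('pics/top1.png')
print('front',edge(d,im,range(158,328),(200,222),True,60))
print('back',edge(d,im,range(158,328),(122,142),False,60))
print('now: back',edge(d,d['image'],list(range(158,190))+list(range(325,331)),(122,142),False,60))
w=cv2.imread('pics/w5.png'); l=cv2.cvtColor(w,cv2.COLOR_BGR2LAB)
dd=grab('wrist'); s=robot.sense(); t=s['tcp_pos']; 
print(t,[ (ray(dd,[p],69)[0][:2]-t[:2]).round(1) for p in((130,228),(350,231))])
L=cv2.cvtColor(dd['image'],cv2.COLOR_BGR2LAB)[:,:,2].astype(int)
for c in(140,150,200,230,320): print(c,L[180:262:4,c])
E
```

```text
front (np.float32(379.8363), np.float32(-1.8152499))
back (np.float32(672.14166), np.float32(-1.8118894))
now: back (np.float32(672.1242), np.float32(-1.8038776))
[ 532.43306476 -122.15827015   52.26689586] [array([-15.2, -78.1]), array([-8.7, 59. ])]
140 [130 131 135 135 136 134 133 135 134 134 134 134 135 148 146 144 147 147
 149 147 146]
150 [130 129 131 135 134 134 134 134 134 131 135 135 134 147 145 147 147 148
 126 130 129]
200 [138 136 137 133 135 135 135 135 135 133 133 134 133 139 141 141 139 141
 145 143 142]
230 [134 133 133 134 133 136 135 134 135 133 134 134 132 142 137 140 140 141
 143 143 141]
320 [130 131 132 132 135 136 135 135 131 134 134 132 134 142 141 141 139 142
 139 141 140]
```

```bash
cat >> h.py <<'E'
def rear2(lo=215,hi=245):
    d=grab('wrist'); r=edge2=None
    x,a=edge(d,d['image'],[c for c in range(136,330) if not 160<c<190 and not 245<c<300],(lo,hi),False,69)
    return x,a
E
python3 - <<'E'
from h import *
print('rear',rear2(),robot.sense()['tcp_pos'])
E
```

```text
rear (np.float32(521.2488), np.float32(-1.8000253)) [ 532.73561425 -122.20784985   52.23121196]
```

The board is now square: board −1.80°, riser −1.81°. Overhang is about 29 mm, so I push 11 mm more, then back off and check.

Call:
{"name": "carry_out", "arguments": {
  "series": [
    [[-0.004,0.0001,0],[0,0,0]],
    [[-0.003,0.0001,0],[0,0,0]],
    [[-0.002,0.0001,0],[0,0,0]],
    [[-0.002,0,0],[0,0,0]],
    [[0,0,0],[0,0,0]],
    [[0,0,0],[0,0,0]]
  ]
}}

```text
time: 7.82
tcp_pos: [522.0, -122.0, 52.5]
eef_rot: [3.141, -0.001, 3.109]
ft_force: [0.1, 0.7, -0.2]
finger_gap: 1.0
grasp_force: 0.0
```

Call:
{"name": "carry_out", "arguments": {
  "series": [
    [[0.01,-0.0003,0],[0,0,0]],
    [[0.02,-0.0006,0],[0,0,0]],
    [[0.02,-0.0006,0],[0,0,0]],
    [[0,0,0.035],[0,0,0]],
    [[0,0,0.04],[0,0,0]],
    [[0,0,0.04],[0,0,0]],
    [[0,0,0.04],[0,0,0]],
    [[0,0,0.04],[0,0,0]]
  ]
}}

```text
time: 8.48
tcp_pos: [572.9, -123.4, 249.5]
eef_rot: [3.141, 0.0, 3.109]
ft_force: [1.5, -0.4, 0.5]
finger_gap: 1.003
grasp_force: 0.0
```

Call:
{"name": "carry_out", "arguments": {
  "series": [
    [[-0.011,0.04,0],[0,0,0]],
    [[-0.011,0.04,0],[0,0,0]],
    [[-0.011,0.04,0],[0,0,0]],
    [[-0.011,0.04,0],[0,0,0]],
    [[-0.011,0.04,0],[0,0,0]],
    [[-0.011,0.04,0],[0,0,0]],
    [[-0.011,0.04,0],[0,0,0]],
    [[-0.011,0.04,0],[0,0,0]],
    [[-0.011,0.04,0],[0,0,0]],
    [[-0.011,0.04,0],[0,0,0]]
  ]
}}

```text
time: 9.32
tcp_pos: [462.1, 278.8, 247.8]
eef_rot: [3.141, 0.001, 3.109]
ft_force: [0.9, -0.2, -0.0]
finger_gap: 0.997
grasp_force: 0.0
```

Run:
```python
from h import *
d=grab('top','top9.png'); h=cv2.cvtColor(d['image'],cv2.COLOR_BGR2HSV)
wh=cv2.inRange(h,(0,0,150),(180,60,255)); roi=np.zeros_like(wh); roi[122:235,230:342]=255; wh&=roi
wh=cv2.morphologyEx(wh,cv2.MORPH_CLOSE,np.ones((7,7)))
c=quad(wh,(286,195)); b=rect(d,c,69); print('board',b)
t=np.radians(b[2]); f=b[0]-85*np.array([np.cos(t),np.sin(t)]); print('front',f,'overhang',(381+(f[1]+130)*.0317-f[0])*.9995)
print('rear edge',edge(d,d['image'],range(272,298),(165,195),True,64), 'riser back',edge(d,d['image'],list(range(290,330)),(122,142),False,60))
print(robot.sense()['tcp_pos'])
```

```text
board (array([ 432.27554321, -128.11146545]), (168.59571838378906, 151.05795288085938), -1.633270263671875)
front [ 347.3100759  -125.68878838] overhang 33.80967621417048
rear edge (np.float32(502.791), np.float32(41.04298)) riser back (np.float32(672.4026), np.float32(-1.9115145))
[459.35149607 286.83621432 247.64957203]
```

The top view gives about 34 mm of overhang and the arm pose about 38. I'll settle it with a close wrist look at the front edge.

Call:
{"name": "carry_out", "arguments": {
  "series": [
    [[0.001,-0.041,0],[0,0,0]],
    [[0.001,-0.041,0],[0,0,0]],
    [[0.001,-0.041,0],[0,0,0]],
    [[0.001,-0.041,0],[0,0,0]],
    [[0.001,-0.041,0],[0,0,0]],
    [[0.001,-0.041,0],[0,0,0]],
    [[0.001,-0.041,0],[0,0,0]],
    [[0.001,-0.041,0],[0,0,0]],
    [[0.001,-0.041,0],[0,0,0]],
    [[0,0,0],[0,0,0]]
  ]
}}

```text
time: 10.2
tcp_pos: [472.3, -100.2, 247.5]
eef_rot: [-3.137, 0.001, 3.102]
ft_force: [0.3, 0.7, 0.5]
finger_gap: 0.999
grasp_force: 0.0
```

Run:
```python
from h import *
import time
d=grab('wrist','w9.png'); d=grab('wrist','w9.png'); print(robot.sense()['tcp_pos'])
q=proj(d,[[345,-126,69],[381,-220,60],[381,-30,60],[381,-126,60],[345,-200,69],[345,-50,69]]).round(); print(q)
L=cv2.cvtColor(d['image'],cv2.COLOR_BGR2LAB)
f=q[0].astype(int)
for c in(f[0]-40,f[0],f[0]+40): print('board',c,max(0,f[1]-24),L[max(0,f[1]-24):f[1]+24:2,c,0])
for p in q[1:3].astype(int):
    if 0<=p[0]<512: print('riser',p,L[max(0,p[1]-24):p[1]+24:2,p[0],2])
```

```text
[471.8117279  -94.12623308 247.36920374]
[[226.  69.]
 [150. 106.]
 [310.  99.]
 [229. 102.]
 [161.  72.]
 [293.  66.]]
board 186 45 [ 76  78  77  79  79  81  80  78  81  77  73 172 161 161 165 163 165 164
 167 162 163 164 166 167]
board 226 45 [ 35  38  39  34  38  38  39  32  37  38  36 101 101  98  89  96  96  95
  99  97  95  88  86  87]
board 266 45 [ 83  88  89  92  87  92  92  89  89  90  64 167 161 166 160 163 165 163
 163 167 162 164 165 167]
riser [150 106] [135 135 135 135 135 135 134 135 132 134 161 161 161 158 159 160 160 162
 163 159 162 162 160 160]
riser [310  99] [134 134 134 135 136 134 135 136 134 134 134 134 134 163 161 162 161 161
 159 161 163 163 160 160]
```

```bash
cat >> h.py <<'E'
def front():
    d=grab('wrist'); q=proj(d,[[343,-126,69],[381,-126,60]])
    def fit(cols,r,ch,thr,z):
        L=cv2.cvtColor(d['image'],cv2.COLOR_BGR2LAB)[:,:,ch]; P=[]
        for c in cols:
            i=np.flatnonzero(np.abs(np.diff(L[r-15:r+16,c].astype(int)))>thr)
            if len(i): P.append((c,r-15+i[-1]+.5))
        W=ray(d,P,z)[:,:2].astype(np.float32); vx,vy,x0,y0=cv2.fitLine(W,cv2.DIST_HUBER,0,.01,.01).ravel()
        return x0+(-130-y0)*vx/vy,-np.degrees(np.arctan(vx/vy)),len(P)
    u=int(q[0][0]); b=fit(range(u-55,u+55),int(q[0][1]),0,20,69)
    r=fit(list(range(u-95,u-75))+list(range(u+80,u+120)),int(q[1][1]),2,13,60)
    print('board front',b,'riser front',r,'overhang',r[0]-b[0])
E
python3 -c "
from h import *
front()"
```

```text
board front (np.float32(342.1201), np.float32(-2.070009), 110) riser front (np.float32(377.91937), np.float32(-1.7833052), 56) overhang 35.799286
```

```bash
python3 -c "
from plant import robot
print(robot.close_job())"
```

```text
the job is handed in; nothing more can be done
None
```

I pushed the cake board so that it sticks out about 36 mm over the riser's front edge, square to it within about 0.3°, and handed the job in after about 10 s; the round card, gel pot and other items were never approached.

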